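Tip the counted cassettes off the tilting tray into a tub

TASK

Move the single open tub so that it stands upright on the table centred under the open lip of the tilting tray. Then pull the tray's handle bar over towards the lip until all four black cassettes slide off into the tub, and let the tray back down level. Spill no cassette on the table, and leave the carton, the scanner and the lidded stack of tubs where they are.

Things in the scene. Friction and masses are not known exactly. Their poses are not given: they have to be found in the camera images.
- stand: Grey metal stand fixed to the table, carries the tray. Origin on the table right below the tray's hinge; its -x axis points to the tray's open lip (roughly towards the robot), y along the hinge, z up. Base plate x 0 to 150, 130 mm wide, 12 high; two side cheeks, 128 mm over both, x -15 to 29, 155 mm high, hold the hinge 140 mm above the table. In front of x = -15 the space under the tray is free.
- tray (a joint): Tilt of the aluminium tray, rad: 0 level, grows as the lip goes down, stop at 0.9. Swings freely (0.4 kg), falls back level when let go. Cassettes slide from about 0.45 to 0.65. Level: floor top 150 mm above the table, x -70 (lip, open end) to 125 in the stand's frame, 96 mm wide inside, 22 mm walls on sides and rear. At full tilt the lip is 51 mm in front of the hinge, 91 mm above the table.
- tray_bar (a point): Middle of the tray's handle: round steel bar 10 mm thick, 100 long along the stand's y, on thin uprights at the tray's sides. Tray level: 60 mm behind the hinge (stand +x), 230 mm above the table, 75 mm clear below it. It moves on a 108 mm arc about the hinge; at full tilt 33 mm in front of the hinge, 243 mm up. Can be hooked from behind with closed fingers and pulled, or pinched from above.
- tray_lip (a point): Middle of the tray's open lip edge, on the tray floor's top, where the cassettes slide off.
- drop (a point): Point fixed to the stand, on the table, 100 mm in front of the hinge (stand -x): where the tub's centre should stand.
- tub: Single open round tub of milky clear plastic, 0.12 kg, loose. Origin in the centre of its underside, z up. Outer radius 70 mm at the foot and 80 mm at the rim, 55 mm high, wall and floor 4 mm thick. Can be pinched by the rim from above, or pushed.
- part1: One of four identical loose black cassettes on the tray (two silvery and coppery discs on top), 36 x 24 x 10 mm along its x, y, z, about 18 g. Origin in the centre of its underside.
- part2: One of four identical loose black cassettes on the tray (two silvery and coppery discs on top), 36 x 24 x 10 mm along its x, y, z, about 18 g. Origin in the centre of its underside.
- part3: One of four identical loose black cassettes on the tray (two silvery and coppery discs on top), 36 x 24 x 10 mm along its x, y, z, about 18 g. Origin in the centre of its underside.
- part4: One of four identical loose black cassettes on the tray (two silvery and coppery discs on top), 36 x 24 x 10 mm along its x, y, z, about 18 g. Origin in the centre of its underside.
- carton: Bystander, not to be moved: small loose open cardboard carton full of cassettes, 100 x 110 x 55 mm, origin at the centre of its underside. It and the tub stand left and right of the tray's front, either way round.
- scanner: Bystander, not to be moved: black bar-code scanner on a gooseneck foot, foot radius 55 mm, 220 mm high, head reaching 110 mm to its -x; origin at the centre of its foot.
- tub_stack: Bystander, not to be moved: stack of four nested tubs closed by a flat lid, radius 85 mm, 110 mm high, origin at the centre of its underside.
Things that resemble listed ones, but are neither listed nor needed, are in the scene too. What is shaped like the tub but purple is not meant.

How it is judged:
On the way, in this order (a step that is already met when the one before it is completed fails the run):
1. the tub stands under the lip (centre within 50 mm of the drop point) while the tray is still level with all four cassettes on it (horizontal distance between tub and drop below 0.05 m and height (world z) of tub below 0.01 m and angle between tub's own z axis and vertical below 0.1 rad and value of joint tray below 0.08 rad and height (world z) of each of part1, part2, part3, part4 above 0.12 m), for 0.2 s.
2. the tray is tipped past 0.15 rad with the cassettes still on it (value of joint tray above 0.15 rad and height (world z) of each of part1, part2, part3, part4 above 0.12 m), for 0.02 s.
At the end, for the whole second after the job is handed in: All four cassettes lie at rest in the tub (within 80 mm of its axis, below its rim), the tub stands upright at rest on the table (tilt under 0.1 rad, less than 10 mm up), and the tray is back level (below 0.06 rad) (horizontal distance between each of part1, part2, part3, part4 and tub below 0.08 m and height (world z) of each of part1, part2, part3, part4 below 0.055 m and linear speed of each of part1, part2, part3, part4, tub below 0.03 m/s and height (world z) of tub below 0.01 m and angle between tub's own z axis and vertical below 0.1 rad and value of joint tray below 0.06 rad); the robot touches nothing.
It fails at once if a cassette lies on the table outside the tub ((height (world z) of part1 below 0.02 m and horizontal distance between part1 and tub above 0.095 m) or (height (world z) of part2 below 0.02 m and horizontal distance between part2 and tub above 0.095 m) or (height (world z) of part3 below 0.02 m and horizontal distance between part3 and tub above 0.095 m) or (height (world z) of part4 below 0.02 m and horizontal distance between part4 and tub above 0.095 m)).
It fails at once if the carton, the scanner or the stack of tubs moved by more than 30 mm (distance of any of carton, scanner, tub_stack from where it was at the start of the episode above 0.03 m).
It also fails if it takes over 56 s, if anything falls off the work surface, if the arm or the gripper's body presses on something with over 40 N, if the wrist force passes 120 N, or if a joint passes its speed limit or range.

ROBOT

A 7-joint arm with a two-finger parallel gripper is mounted at the origin on the work surface. World frame = base frame: x ahead of the robot, y to its left, z up, the work surface at z = 0. Lengths are in m, angles in rad, forces in N, time in s.
With the tool pointing down it reaches from about 0.425 to 0.925 m from the base axis. Payload 6.8 kg.
Tool frame: the origin (TCP) lies on the centre line of the jaws, within the pads' length; the fingertips stand 8 mm ahead of it and the grasp point (between the pads) lies 11 mm behind it (bot.tips_ahead is the distance from the TCP to the fingertips, in m); z points along the fingers, y is the line along which they close (so a half turn about z gives the same grasp; the last joint's range is limited). The gripper opens to 85 mm and grips with 20 to 120 N. Pads are 22 mm wide; open, the fingers measure 114 mm over their backs; the gripper's body (76 mm by 85 mm) begins 54 mm behind the grasp point. The pads swing forward as they close: fully open they stand 13 mm farther back than shut.
Start: joints at [-1.231, 0.477, 0.022, 1.555, -0.011, 1.109, -0.083], TCP at [0.292, 0.608, 0.239] pointing down, gripper open.
Joint ranges: [-2.96, 2.96], [-0.34, 2.1], [-1.41, 1.46], [0.24, 2.44], [-1.37, 4.51], [0.17, 1.92], [-2.96, 2.96]. Speed limits (rad/s): [2.39, 2.39, 3.14, 3.14, 3.14, 3.14, 3.14].

INTERFACE

Orientations are given as a unit quaternion [w, x, y, z].
In Python, from station import bot gives the robot as it stands.
- The arm moves only by the tool send_rows, never from a script. Its argument "deltas" is text: rows parted by semicolons, each of 4 numbers parted by spaces: the shift along the tool's x, y, z in m, then the turn about the tool's z in degrees. In form: x y z spin; .... A call has 1 to 5 rows; each row is the pose to reach, as a shift and turn from the pose commanded when the call began, along the tool's axes at that moment; what a row does not reach only later rows make up. A row lasts 1/10 s, in which the tool goes at most 50 mm and 8.59 degrees, less where a joint would pass 70% of its speed; a pose out of reach is approached as far as the arm can. A call with a gripper value outside its range is refused whole. "claw" is the opening, from 0 (shut) to 1 (fully open), set as the call begins (left out, the last holds). The fingers move at their own pace and stop on an object; "force" is the grip in N (left out, the last holds). Time passes only in rows, so rows that repeat a pose let the fingers close. It gives the time, the measured TCP pose, the force, the opening and the grip force at its end, in the units of the state.
- bot.get_obs(): the state, without advancing time (a new reading comes with each control period).
- bot.read_camera(name): name is "side" or "top" or "wrist"; returns a dict with "img" (400x640x3 uint8, red, green, blue), "depth" (400x640 float32, m along the optical axis (not along the pixel's ray), 0 where there is no reading), "fx", "fy", "cx", "cy" (pixels), "camera_from_world" (4x4, takes a point from world to camera coordinates). Camera axes: x right, y up, looking along -z (the intrinsics and any distortion apply to the point x, -y, -z); pixel columns grow to the right and rows downward; lengths in m; the calibration is good to about 2 mm. A picture is of the moment at which its call begins.
- bot.hand_in(): hands the job in; it is judged then, once.
Trained networks look in a picture, given as the dict that the camera call returned (one of the last four; its "shot" number tells which), for a name from the list of things; names that differ only in an ending like _2 or _b are one class to them, and where a whole thing is asked for, a point or a joint stands for the part that bears it (a point fixed in the world has none). Each returns a list of dicts, best first, with "confidence" (0 to 1); they miss things now and then, are a little off and sometimes report something else, mostly with a low value. They report only what shows in the picture. A call takes as long as a camera call. They do not tell look-alikes from the thing itself.
- bot.masks_of(picture, query): "mask" (400x640 bool, what is visible of it).
- bot.landmark_of(picture, query): "xyz" ([x, y, z] in m, in world coordinates, good to about 4 mm: a listed point, or the origin of a listed thing).
The state is a dict: "t": time; "q": joint angles; "joint_vel": joint speeds; "joint_torque": joint torques, N m; "eef_pos": TCP position; "tool_rot": TCP orientation; "contact_force": force on the tool from outside, world axes, zero at the start; "torque": the same for the moment, N m; "gripper_width": opening from 0.0 (shut) to 1.0 (fully open); "grasp_force": force on a finger pad.
Only numpy, scipy, OpenCV 4.12 (cv2) and the standard library are available. Lean on these libraries where they do the work, as an engineer would, in place of code of your own. Each camera call takes 0.05 s, during which the arm holds its last target. There are 200 camera calls.

## Working session

There is one attempt and no reset: what is moved stays moved. The work goes in short steps, Python scripts to look and compute and a tool call to move; the robot and the scene stay as the last step left them, time stands still between calls to the robot, and variables do not carry over. Pictures are saved under pics/ and viewed, at most 10 in all, crops included, and the job is handed in when it is done.

Besides the shell and the picture viewer there is one more tool, called as a command line: name --argument value ..., lists and objects as JSON in quotes. send_rows: Moves the arm, as the interface text tells. Its arguments: {"type":"object","properties":{"deltas":{"type":"string"},"claw":{"type":"number"},"force":{"type":"number"}},"required":["deltas"]}

```bash
mkdir -p pics; python3 - <<'E'
from station import bot
import cv2,numpy as np
o=bot.get_obs();print(o['t'],o['eef_pos'],o['tool_rot'],bot.tips_ahead)
for n in ("top","side"):
    p=bot.read_camera(n);cv2.imwrite(f"pics/{n}0.png",p['img'][:,:,::-1])
    for q in ("stand","tray_bar","tray_lip","drop","tub","carton","scanner","tub_stack","part1"):
        try:print(n,q,[(np.round(d['xyz'],3).tolist(),round(d['confidence'],2)) for d in bot.landmark_of(p,q)])
        except Exception as e:print(q,e)
print(bot.get_obs()['t'])
E
```

```text
0.0 [0.29202701 0.60792861 0.23833691] [-1.23226332e-04  2.21990309e-01  9.75048453e-01 -8.95017142e-04] 0.008
top stand [([0.632, 0.022, 0.001], 0.61)]
top tray_bar [([0.695, 0.03, 0.232], 0.92)]
top tray_lip [([0.564, 0.015, 0.149], 0.76)]
top drop []
top tub [([0.37, 0.509, 0.004], 0.96), ([0.753, 0.316, 0.001], 0.94), ([0.703, -0.213, 0.003], 0.92), ([0.533, 0.269, 0.0], 0.66)]
top carton [([0.514, -0.287, 0.002], 0.83)]
top scanner [([0.594, -0.51, -0.002], 0.87)]
top tub_stack [([0.617, 0.524, -0.0], 0.58)]
top part1 [([0.72, 0.009, 0.148], 0.55), ([0.656, 0.053, 0.15], 0.49), ([0.668, 0.003, 0.151], 0.44), ([0.716, 0.053, 0.146], 0.38)]
side stand [([0.633, 0.027, -0.006], 0.67), ([0.692, 0.025, 0.228], 0.49)]
side tray_bar [([0.69, 0.023, 0.226], 0.74)]
side tray_lip [([0.563, 0.014, 0.15], 0.69)]
side drop []
side tub [([0.712, -0.216, 0.002], 0.94), ([0.537, 0.26, -0.001], 0.75), ([0.597, -0.513, -0.001], 0.59), ([0.664, 0.005, 0.148], 0.24)]
side carton [([0.518, -0.288, 0.004], 0.66)]
side scanner [([0.594, -0.511, 0.002], 0.64)]
side tub_stack [([0.619, 0.524, -0.002], 0.83)]
side part1 [([0.665, 0.004, 0.151], 0.48), ([0.659, 0.052, 0.15], 0.43), ([0.718, 0.003, 0.153], 0.36)]
1.0
```

View pics/top0.png

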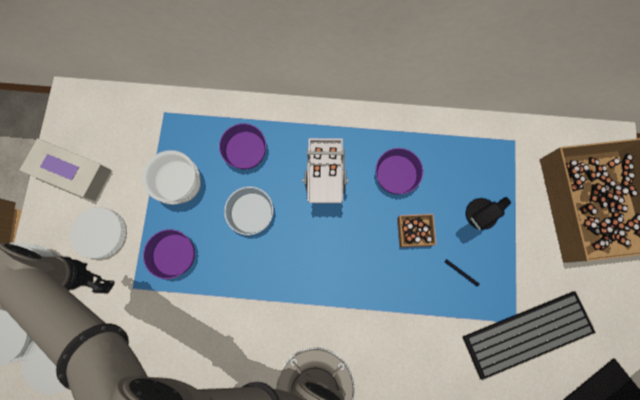

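View pics/side0.png

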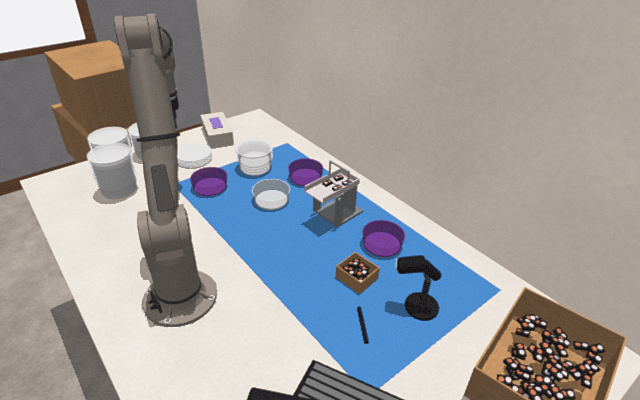

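The side and top views show four open tub-shaped things:
- **Purple:** three, at top px (243,147), (399,171) and (170,254).
- **Milky clear:** one, at (249,211).

There is also the taller lidded stack at (173,178). The tub at (249,211) fits: it is clear, single, open and in front of the tray to its left, with the carton opposite. I'll confirm with a crop.

```bash
cat > h.py <<'E'
from station import bot
import cv2,numpy as np
def cloud(p,m):
    v,u=np.nonzero(m&(p['depth']>0));d=p['depth'][v,u]
    c=np.stack([(u-p['cx'])/p['fx']*d,-(v-p['cy'])/p['fy']*d,-d,np.ones_like(d)])
    return (np.linalg.inv(p['camera_from_world'])@c)[:3].T
def to_tool(target):  # shift in tool axes from present pose to world target
    from scipy.spatial.transform import Rotation as R
    o=bot.get_obs();w,x,y,z=o['tool_rot'];r=R.from_quat([x,y,z,w])
    ty=r.apply([0,1,0]);return r.inv().apply(np.array(target)-o['eef_pos']),np.degrees(np.arctan2(ty[1],ty[0]))
E
python3 - <<'E'
from h import *
p=bot.read_camera("top")
cv2.imwrite("pics/crop.png",cv2.resize(p['img'][120:280,120:440,::-1],(800,400),interpolation=cv2.INTER_CUBIC))
for m in bot.masks_of(p,"tub"):
    c=cloud(p,m['mask']);c0=np.median(c[:,:2],0)
    rim=c[(c[:,2]>.045)&(c[:,2]<.065)]
    if abs(c0-[.535,.265]).max()>.05: continue
    A=np.c_[rim[:,:2],np.ones(len(rim))];s=np.linalg.lstsq(A,(rim[:,:2]**2).sum(1),rcond=None)[0]
    print(c0,len(rim),"circle",s[:2]/2,np.sqrt(s[2]+(s[:2]**2).sum()/4),c[:,2].max())
for m in bot.masks_of(p,"tray_bar")[:1]:
    c=cloud(p,m['mask']);b=c[(c[:,2]>.222)&(c[:,2]<.245)];print("bar",len(b),b.mean(0),b.min(0),b.max(0))
    mm,_,vt=cv2.fitLine(b[:,:2].astype(np.float32),2,0,.01,.01).ravel()[:3] if 0 else (0,0,0)
    print(cv2.fitLine(b[:,:2].astype(np.float32),2,0,.01,.01).ravel())
a=np.arctan2(.265,.535);g=.597-.077
print(to_tool([g*np.cos(a),g*np.sin(a),.15]))
E
```

```text
[0.53836798 0.27576426] 259 circle [0.53228969 0.26593853] 0.07650154471801071 0.06401846094534402
bar 113 [0.6907436  0.02900037 0.23371402] [ 0.68335335 -0.02452258  0.22371127] [0.69971992 0.08278757 0.24144185]
[ 0.08437172 -0.99643433  0.6907436   0.02900037]
(array([-0.32011166, -0.26521108,  0.089303  ]), np.float64(64.34314591431128))
```

View pics/crop.png

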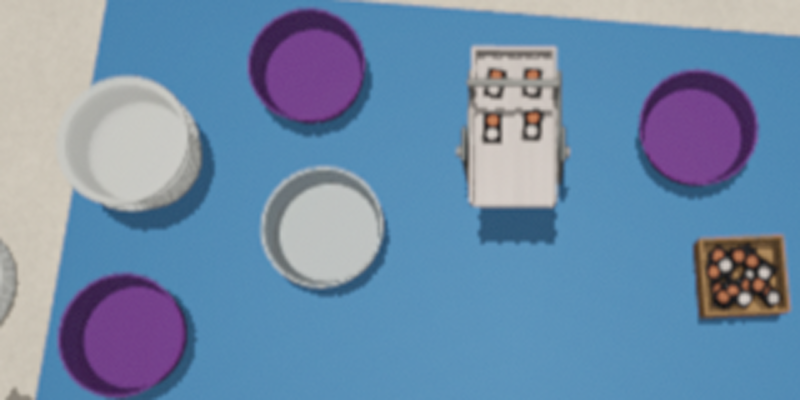

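The crop confirms it: the tub at (322,228) in the crop (249,211 full) is the only clear open one. (130,145) is the tall stack and the rest are purple. I'll move above its robot-facing rim.

send_rows --deltas "-0.036 -0.029 0 5; -0.072 -0.058 0 12; -0.108 -0.088 0 20; -0.144 -0.118 0 28; -0.18 -0.148 0 37.8" --claw 0.6

```text
t: 1.65
eef_pos: [0.3911, 0.3954, 0.2395]
tool_rot: [-0.0, 0.519, 0.854, 0.0]
contact_force: [0.9, 0.1, -0.0]
gripper_width: 0.601
grasp_force: 0.0
```

```bash
python3 - <<'E'
from h import *
print(to_tool([.464,.2315,.12]))
E
```

```text
(array([-0.17909299, -0.01072297,  0.11945236]), np.float64(27.40815504447968))
```

send_rows --deltas "-0.045 -0.003 0.03 0.5; -0.09 -0.006 0.06 1; -0.135 -0.009 0.09 1; -0.179 -0.011 0.12 1; -0.179 -0.011 0.12 1"

```text
t: 2.15
eef_pos: [0.4643, 0.2278, 0.1171]
tool_rot: [0.0, 0.527, 0.85, -0.002]
contact_force: [-0.7, 0.6, -0.2]
gripper_width: 0.598
grasp_force: 0.0
```

```bash
python3 - <<'E'
from h import *
print(to_tool([.464,.2315,.045]),bot.get_obs()['eef_pos'])
p=bot.read_camera("wrist");cv2.imwrite("pics/w1.png",p['img'][:,:,::-1])
for d in bot.landmark_of(p,"tub"):print(d)
E
```

```text
(array([0.0036025 , 0.00162191, 0.07204066]), np.float64(26.417105048746635)) [0.46432064 0.22784378 0.11705549]
{'xyz': [0.5364, 0.2669, 0.0042], 'confidence': 0.68}
```

View pics/w1.png

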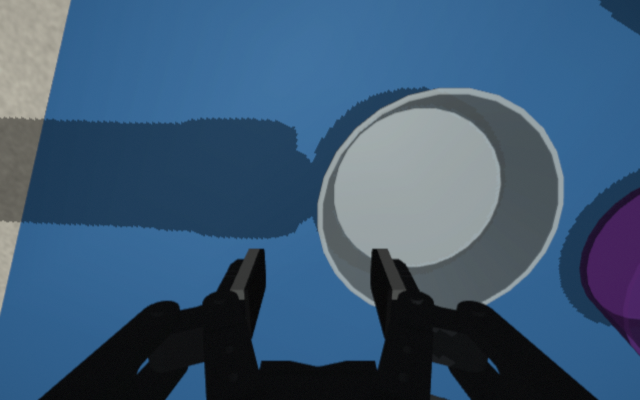

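The wrist view shows the rim's near edge (318,190) midway between the fingertips (255 and 380). I'll go down and grip.

send_rows --deltas "0.004 0.002 0.03 0; 0.004 0.002 0.055 0; 0.004 0.002 0.072 0; 0.004 0.002 0.079 0; 0.004 0.002 0.079 0"

```text
t: 2.75
eef_pos: [0.4636, 0.2393, 0.0403]
tool_rot: [-0.0, 0.524, 0.852, -0.0]
contact_force: [1.5, -0.1, 1.1]
gripper_width: 0.601
grasp_force: 0.0
```

send_rows --deltas "0 0 0 0; 0 0 0 0; 0 0 0 0; 0 0 0 0; 0 0 0 0" --claw 0 --force 30

```text
t: 3.25
eef_pos: [0.4655, 0.2381, 0.0412]
tool_rot: [0.001, 0.525, 0.851, 0.001]
contact_force: [1.4, -2.7, 6.0]
gripper_width: 0.074
grasp_force: 28.6
```

send_rows --deltas "0 0 0 0; 0 0 -0.005 0; 0 0 -0.01 0; 0 0 -0.015 0; 0 0 -0.015 0"

```text
t: 3.75
eef_pos: [0.4641, 0.2383, 0.056]
tool_rot: [0.0, 0.524, 0.852, 0.0]
contact_force: [0.7, -0.7, 3.5]
gripper_width: 0.047
grasp_force: 30.7
```

```bash
python3 - <<'E'
from h import *
p=bot.read_camera("top")
print([(d['xyz'],d['confidence']) for d in bot.landmark_of(p,"tub")])
print(to_tool([.533-.077,.0125,bot.get_obs()['eef_pos'][2]]),bot.get_obs()['eef_pos'])
E
```

```text
[([0.5267, 0.2722, 0.0081], 0.94), ([0.7071, -0.2145, 0.0044], 0.81), ([0.37, 0.5042, 0.0062], 0.71), ([0.75, 0.3139, 0.0009], 0.65)]
(array([-1.97945133e-01, -1.08709928e-01, -5.27326951e-05]), np.float64(26.767378939673566)) [0.46391242 0.23819342 0.05547566]
```

send_rows --deltas "-0.012 -0.007 0 1.5; -0.033 -0.019 0 4; -0.055 -0.032 0 7; -0.077 -0.045 0 10; -0.098 -0.057 0 12.5"

```text
t: 4.35
eef_pos: [0.4563, 0.1228, 0.0552]
tool_rot: [-0.0, 0.615, 0.788, -0.0]
contact_force: [0.8, 2.9, 4.1]
gripper_width: 0.049
grasp_force: 35.3
```

send_rows --deltas "-0.024 -0.008 0 3; -0.052 -0.017 0 6; -0.08 -0.026 0 9; -0.1 -0.032 0 11.5; -0.108 -0.035 0 12.5"

```text
t: 4.85
eef_pos: [0.4485, 0.0087, 0.0552]
tool_rot: [-0.0, 0.698, 0.716, -0.001]
contact_force: [0.1, 2.0, 3.0]
gripper_width: 0.048
grasp_force: 35.9
```

send_rows --deltas "0 0 0 0; 0 0 0.005 0; 0 0 0.01 0; 0 0 0.013 0; 0 0 0.014 0"

```text
t: 5.35
eef_pos: [0.4473, 0.0116, 0.0413]
tool_rot: [-0.002, 0.696, 0.718, -0.002]
contact_force: [-13.3, -1.9, 35.7]
gripper_width: 0.051
grasp_force: 87.9
```

```bash
python3 - <<'E'
from h import *
p=bot.read_camera("side");cv2.imwrite("pics/s2.png",cv2.resize(p['img'][130:270,190:420,::-1],(800,487)))
print([(d['xyz'],d['confidence']) for d in bot.landmark_of(p,"tub")])
print(to_tool([.45,.011,.041]),bot.get_obs()['contact_force'])
E
```

```text
[([0.712, -0.2147, -0.0017], 0.97), ([0.5251, 0.0118, -0.0033], 0.96), ([0.7576, 0.3106, -0.0007], 0.82), ([0.3724, 0.5064, -0.0005], 0.63)]
(array([-0.00071296,  0.00265439,  0.00041861]), np.float64(1.7390731517958085)) [-9.20720469 -1.66914628 20.1973847 ]
```

View pics/s2.png

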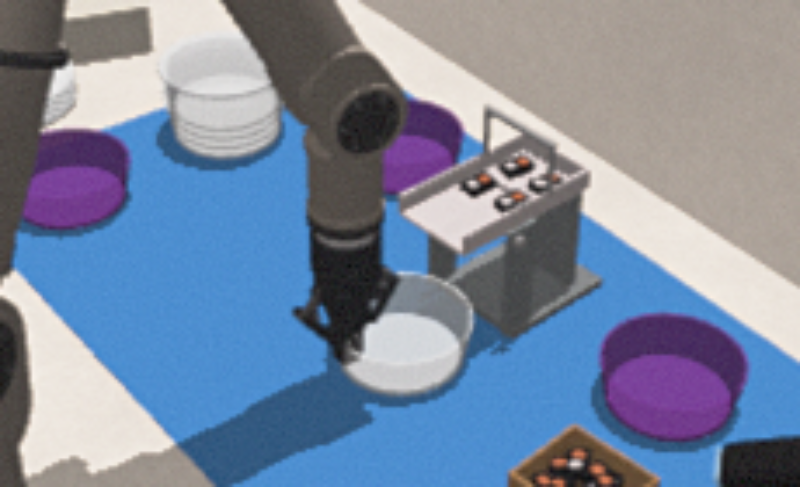

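The tub stands under the lip at (0.525, 0.012), px (410,335) in the crop, and the tray is still level and loaded. I'll release and lift away.

send_rows --deltas "0 0 -0.002 0; 0 0 -0.002 0; 0 0 -0.002 0; 0 0 -0.002 0; 0 0 -0.002 0" --claw 0.45

```text
t: 5.95
eef_pos: [0.4496, 0.0117, 0.043]
tool_rot: [-0.0, 0.696, 0.718, -0.0]
contact_force: [0.6, -0.4, 0.0]
gripper_width: 0.45
grasp_force: 0.0
```

send_rows --deltas "0 0 -0.03 0; 0 0 -0.08 0; 0 0 -0.13 0; 0 0 -0.18 0; 0 0 -0.23 0"

```text
t: 6.45
eef_pos: [0.4492, 0.0113, 0.2753]
tool_rot: [-0.0, 0.696, 0.718, -0.0]
contact_force: [1.0, 1.1, 0.5]
gripper_width: 0.448
grasp_force: 0.0
```

```bash
python3 - <<'E'
from h import *
p=bot.read_camera("top")
for q in("tub","tray_bar","tray_lip","carton"):print(q,[(np.round(d['xyz'],3).tolist(),d['confidence']) for d in bot.landmark_of(p,q)][:4])
print(to_tool([.692,.028,.30]),bot.get_obs()['eef_pos'])
E
```

```text
tub [([0.368, 0.509, 0.004], 0.91), ([0.71, -0.215, 0.006], 0.81), ([0.752, 0.316, 0.004], 0.72)]
tray_bar [([0.693, 0.028, 0.232], 0.95)]
tray_lip [([0.567, 0.016, 0.148], 0.96)]
carton [([0.517, -0.285, 0.001], 0.75)]
(array([ 0.00891521,  0.24297342, -0.02715369]), np.float64(1.7570009197536245)) [0.44940283 0.01164766 0.27294265]
```

send_rows --deltas "0 0 -0.03 0; 0.003 0.045 -0.035 -1; 0.004 0.095 -0.035 -2; 0.006 0.145 -0.035 -3; 0.008 0.195 -0.03 -3.3" --claw 0.5

```text
t: 7.2
eef_pos: [0.6456, 0.0258, 0.3012]
tool_rot: [-0.001, 0.675, 0.738, -0.001]
contact_force: [0.9, -0.1, 0.9]
gripper_width: 0.501
grasp_force: 0.0
```

```bash
python3 - <<'E'
from h import *
print(to_tool([.692,.028,.30]),bot.get_obs()['eef_pos'])
E
```

```text
(array([-0.00191796,  0.0464384 ,  0.00107781]), np.float64(5.103344716667803)) [0.64557813 0.02578    0.30120282]
```

send_rows --deltas "-0.001 0.03 0 0; -0.002 0.046 0 0; -0.002 0.046 0.02 0; -0.002 0.046 0.05 0; -0.002 0.046 0.08 0"

```text
t: 7.7
eef_pos: [0.6893, 0.0271, 0.2197]
tool_rot: [-0.001, 0.676, 0.737, -0.002]
contact_force: [0.2, -0.0, -0.3]
gripper_width: 0.499
grasp_force: 0.0
```

send_rows --deltas "0 0 0 0; 0 0 0 0; 0 0 0 0; 0 0 0 0" --claw 0.22

```text
t: 8.1
eef_pos: [0.6911, 0.0274, 0.225]
tool_rot: [0.001, 0.675, 0.737, 0.001]
contact_force: [0.2, -0.1, 0.6]
gripper_width: 0.219
grasp_force: 0.0
```

```bash
python3 - <<'E'
from h import *
p=bot.read_camera("side");cv2.imwrite("pics/s3.png",cv2.resize(p['img'][110:250,240:420,::-1],(770,600)))
print([(d['xyz'],d['confidence']) for d in bot.landmark_of(p,"tub")][:4])
E
```

```text
[([0.5231, 0.0142, -0.0057], 0.83), ([0.3739, 0.5046, -0.001], 0.76), ([0.7102, -0.2144, 0.0015], 0.69), ([0.7565, 0.3125, -0.0038], 0.62)]
```

View pics/s3.png

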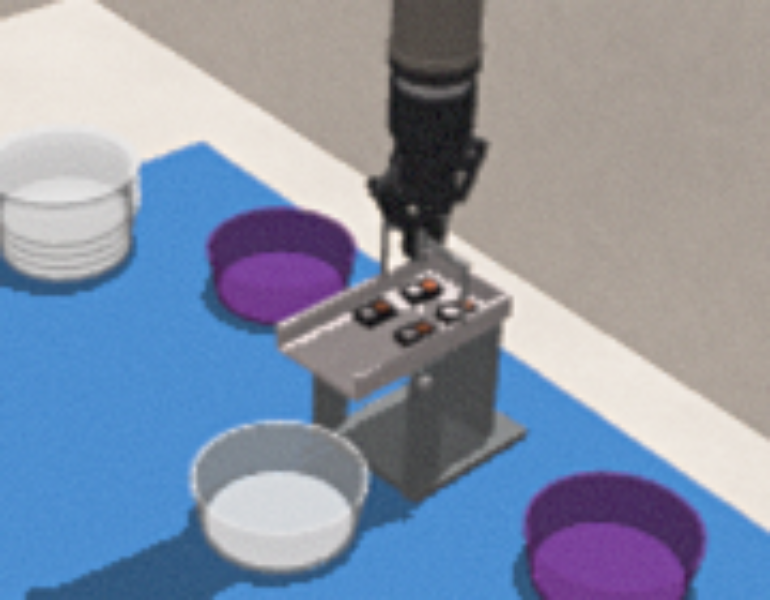

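The view shows the tub at (280,500), in front of and below the lip, and the bar at about (430,245) caged between the fingers. I'll pull slowly along the arc.

send_rows --deltas "0 -0.005 0.003 0; 0 -0.01 0.001 0; 0 -0.015 -0.002 0; 0 -0.02 -0.004 0; 0 -0.025 -0.006 0"

```text
t: 8.7
eef_pos: [0.665, 0.0254, 0.2299]
tool_rot: [0.0, 0.675, 0.738, 0.0]
contact_force: [1.5, 0.1, 1.7]
gripper_width: 0.219
grasp_force: 1.2
```

send_rows --deltas "0 -0.004 -0.001 0; 0 -0.008 -0.002 0; 0 -0.012 -0.003 0; 0 -0.016 -0.004 0; 0 -0.02 -0.005 0"

```text
t: 9.2
eef_pos: [0.6448, 0.0236, 0.2341]
tool_rot: [-0.0, 0.675, 0.738, -0.0]
contact_force: [1.7, 0.6, -0.4]
gripper_width: 0.221
grasp_force: 0.8
```

send_rows --deltas "0 -0.003 0 0; 0 -0.006 -0.001 0; 0 -0.009 -0.001 0; 0 -0.012 -0.001 0; 0 -0.015 -0.001 0"

```text
t: 9.7
eef_pos: [0.6303, 0.0223, 0.2354]
tool_rot: [0.0, 0.675, 0.738, 0.0]
contact_force: [1.5, 1.4, 0.8]
gripper_width: 0.218
grasp_force: 0.7
```

```bash
cat > look.py <<'E'
from h import *
p=bot.read_camera("side")
for q in("tub","part1","tray_lip","tray_bar"):print(q,[(np.round(d['xyz'],3).tolist(),round(d['confidence'],2)) for d in bot.landmark_of(p,q)][:5])
E
python3 look.py
```

```text
tub [([0.525, 0.012, 0.0], 0.97), ([0.756, 0.315, -0.003], 0.88), ([0.374, 0.502, -0.0], 0.82), ([0.712, -0.213, -0.001], 0.65)]
part1 [([0.693, 0.053, 0.193], 0.6), ([0.653, 0.002, 0.164], 0.59), ([0.693, 0.003, 0.19], 0.49), ([0.646, 0.052, 0.161], 0.37)]
tray_lip [([0.572, 0.016, 0.11], 0.78), ([0.599, -0.509, 0.001], 0.16)]
tray_bar [([0.638, 0.021, 0.246], 0.63)]
```

send_rows --deltas "0 -0.002 0 0; 0 -0.004 0 0; 0 -0.006 0 0; 0 -0.008 0 0; 0 -0.01 0 0"

```text
t: 10.45
eef_pos: [0.6202, 0.0214, 0.2352]
tool_rot: [-0.0, 0.675, 0.738, -0.0]
contact_force: [1.2, 0.3, 0.8]
gripper_width: 0.219
grasp_force: 0.5
```

send_rows --deltas "0 -0.002 0 0; 0 -0.004 0.001 0; 0 -0.006 0.001 0; 0 -0.008 0.001 0; 0 -0.01 0.002 0"

```text
t: 10.95
eef_pos: [0.6104, 0.0205, 0.2334]
tool_rot: [0.0, 0.675, 0.738, 0.0]
contact_force: [0.6, -0.0, -0.1]
gripper_width: 0.218
grasp_force: 0.4
```

```bash
python3 look.py
```

```text
tub [([0.523, 0.014, -0.001], 0.8), ([0.755, 0.313, -0.002], 0.79), ([0.71, -0.217, -0.004], 0.72), ([0.374, 0.503, -0.002], 0.57)]
part1 [([0.487, 0.046, 0.013], 0.56), ([0.525, -0.011, 0.003], 0.52), ([0.525, 0.025, 0.002], 0.39)]
tray_lip [([0.572, 0.021, 0.097], 0.85)]
tray_bar [([0.612, 0.019, 0.246], 0.81)]
```

Three cassettes are seen in the tub. I'll tip a little further and hold, then look.

send_rows --deltas "0 -0.002 0.001 0; 0 -0.004 0.002 0; 0 -0.006 0.002 0; 0 -0.007 0.003 0; 0 -0.007 0.003 0"

```text
t: 11.7
eef_pos: [0.6032, 0.0199, 0.2302]
tool_rot: [-0.0, 0.675, 0.738, -0.0]
contact_force: [0.3, 0.2, 0.5]
gripper_width: 0.217
grasp_force: 0.2
```

```bash
python3 look.py; python3 - <<'E'
from h import *
p=bot.read_camera("side");cv2.imwrite("pics/s4.png",cv2.resize(p['img'][110:250,240:420,::-1],(770,600)))
E
```

```text
tub [([0.524, 0.016, -0.001], 0.81), ([0.712, -0.217, 0.001], 0.68), ([0.758, 0.316, -0.0], 0.64), ([0.373, 0.504, -0.003], 0.6)]
part1 [([0.618, 0.523, -0.003], 0.59), ([0.523, -0.009, 0.005], 0.41), ([0.524, 0.028, 0.003], 0.4), ([0.487, 0.045, 0.013], 0.38)]
tray_lip [([0.578, 0.019, 0.093], 0.8)]
tray_bar [([0.608, 0.017, 0.243], 0.72)]
```

View pics/s4.png

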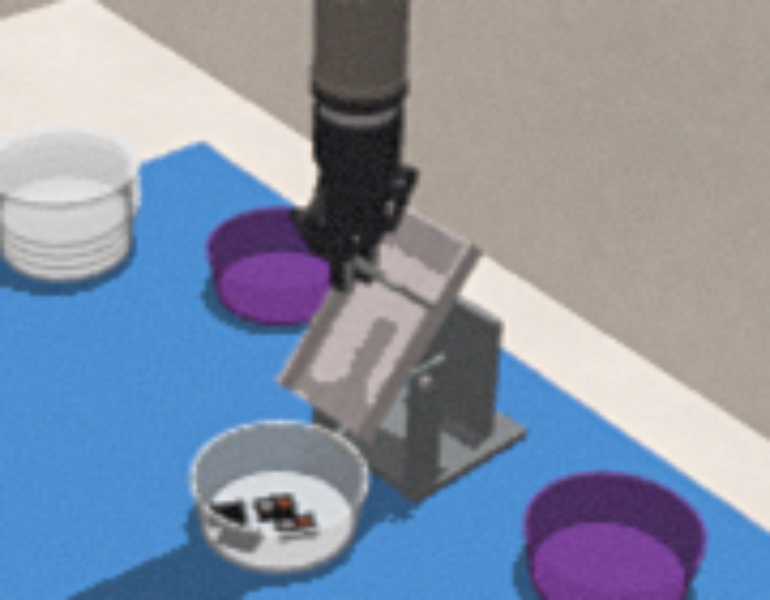

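The tray is empty. Four cassettes lie in the tub, at (230,512), (275,507), (297,520) and (240,538, seen through the wall). I'll let the tray back.

send_rows --deltas "0 0.006 -0.002 0; 0 0.012 -0.003 0; 0 0.018 -0.004 0; 0 0.024 -0.005 0; 0 0.03 -0.005 0"

```text
t: 12.5
eef_pos: [0.6342, 0.0226, 0.2355]
tool_rot: [0.0, 0.675, 0.738, 0.0]
contact_force: [0.6, -0.8, -1.2]
gripper_width: 0.219
grasp_force: 0.3
```

send_rows --deltas "0 0.006 0 0; 0 0.012 0.001 0; 0 0.018 0.002 0; 0 0.024 0.004 0; 0 0.03 0.006 0"

```text
t: 13.0
eef_pos: [0.6639, 0.0251, 0.2292]
tool_rot: [0.0, 0.675, 0.738, 0.0]
contact_force: [0.7, -0.4, -0.8]
gripper_width: 0.219
grasp_force: 0.4
```

send_rows --deltas "0 0.006 0.001 0; 0 0.012 0.004 0; 0 0.018 0.006 0; 0 0.023 0.008 0; 0 0.028 0.01 0"

```text
t: 13.5
eef_pos: [0.6914, 0.0278, 0.219]
tool_rot: [-0.0, 0.675, 0.738, -0.0]
contact_force: [-0.2, -0.2, 0.1]
gripper_width: 0.22
grasp_force: 0.0
```

send_rows --deltas "0 0.002 0 0; 0 0.002 0 0; 0 0.002 0 0; 0 0.002 0 0; 0 0.002 0 0" --claw 0.5

```text
t: 14.0
eef_pos: [0.6931, 0.0278, 0.2195]
tool_rot: [-0.0, 0.675, 0.738, 0.0]
contact_force: [0.3, 0.2, 0.2]
gripper_width: 0.498
grasp_force: 0.0
```

```bash
python3 look.py
```

```text
tub [([0.372, 0.506, -0.002], 0.88), ([0.526, 0.014, 0.001], 0.76), ([0.565, 0.016, 0.152], 0.73), ([0.757, 0.313, -0.003], 0.59), ([0.712, -0.216, -0.001], 0.59)]
part1 [([0.525, 0.026, 0.006], 0.46), ([0.488, 0.046, 0.015], 0.42), ([0.525, -0.008, 0.005], 0.41)]
tray_lip [([0.563, 0.015, 0.148], 0.58)]
tray_bar [([0.695, 0.026, 0.23], 0.92), ([0.484, 0.046, 0.011], 0.45)]
```

The tray is level, so I'll retreat upward.

send_rows --deltas "0 0 -0.02 0; 0 0 -0.05 0; 0 0 -0.08 0; 0 0 -0.11 0; 0 0 -0.13 0"

```text
t: 14.75
eef_pos: [0.6937, 0.0276, 0.352]
tool_rot: [0.001, 0.675, 0.737, 0.001]
contact_force: [0.2, -0.0, 0.0]
gripper_width: 0.497
grasp_force: 0.0
```

send_rows --deltas "0 0 0 0; 0 0 0 0; 0 0 0 0; 0 0 0 0; 0 0 0 0"

```text
t: 15.25
eef_pos: [0.6929, 0.0279, 0.3483]
tool_rot: [-0.001, 0.675, 0.738, -0.001]
contact_force: [0.3, 0.1, 0.9]
gripper_width: 0.5
grasp_force: 0.0
```

```bash
python3 look.py; python3 - <<'E'
from h import *
p=bot.read_camera("side");a=p['img'][110:250,240:420,::-1];p=bot.read_camera("top");b=p['img'][120:260,260:440,::-1]
cv2.imwrite("pics/fin.png",cv2.resize(np.hstack([a,b]),(800,311)))
E
```

```text
tub [([0.709, -0.217, 0.0], 0.89), ([0.525, 0.012, -0.002], 0.68), ([0.758, 0.311, -0.0], 0.66)]
part1 [([0.526, 0.027, 0.002], 0.62), ([0.488, 0.047, 0.014], 0.43), ([0.525, -0.01, 0.005], 0.37)]
tray_lip [([0.564, 0.016, 0.15], 0.71), ([0.632, 0.024, -0.0], 0.65)]
tray_bar [([0.691, 0.024, 0.23], 0.55)]
```

View pics/fin.png

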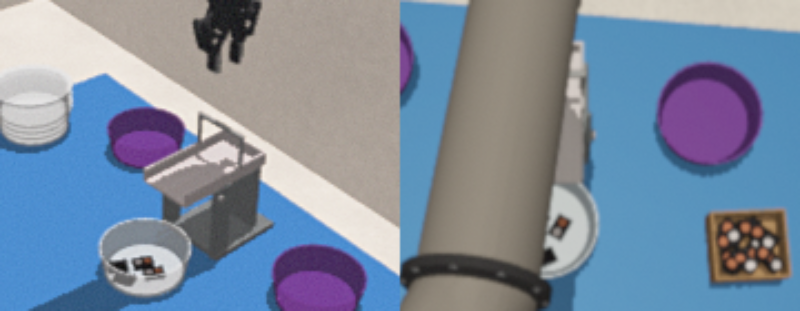

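The tray at (205,165) is level and empty, the cassettes lie in the tub at (145,262), and the carton hasn't moved. Handing in.

```bash
python3 -c "
from station import bot
print(bot.hand_in())"
```

```text
the job is handed in; nothing more can be done
None
```

I moved the clear tub under the lip, tipped all four cassettes into it, let the tray back down level and handed the job in at about 15 s; the hand-in gave no verdict, and the fourth cassette was seen only in the picture, through the tub wall.

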